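Lock the strap cutter's shaft

ROBOT

A 6-joint arm with a two-finger parallel gripper is mounted at the origin on the work surface. World frame = base frame: x ahead of the robot, y to its left, z up, the work surface at z = 0. Lengths are in m, angles in degrees, forces in N, time in s.
With the tool pointing down it reaches from about 0.35 to 0.875 m from the base axis. Payload 4.2 kg.
Tool frame: the origin (TCP) lies on the centre line of the jaws, within the pads' length; the fingertips stand 19 mm ahead of it and the grasp point (between the pads) is the TCP; z points along the fingers, y is the line along which they close (so a half turn about z gives the same grasp; the last joint's range is limited). The gripper opens to 87 mm and grips with 3 to 60 N. Pads are 19 mm wide; open, the fingers measure 117 mm over their backs; the gripper's body (75 mm by 190 mm) begins 51 mm behind the grasp point.
Start: joints at [14.817, 22.042, 0.453, 0, -68.411, -14.817], TCP at [0.625, 0, 0.242] pointing down, gripper open.
Joint ranges: [-179.83, 179.83], [-69.29, 118.12], [-61.27, 80.66], [-181.25, 117.63], [-171.15, -9.14], [-177.46, 177.46]. Speed limits (degrees/s): [159.86, 159.86, 180, 180, 180, 180].

INTERFACE

Orientations are given as a 3x3 rotation matrix whose columns are the frame's x, y, z axes.
In Python, from station import sense, capture, finish_job, search_frame, masks_of gives the robot as it stands.
- The arm moves only by the tool drive_tool, never from a script. Its argument "rows" is a list of rows, each a list of 7 numbers: the opening in per cent of the stroke, from 0 (shut) to 100 (fully open), then the shift along the world's x, y, z in mm, then the turn, a rotation vector about the world's x, y, z in rad. In form: [[fingers, dx, dy, dz, wx, wy, wz], ...]. A call has 1 to 5 rows; each row shifts and turns the commanded pose from where the row before left it; what a row does not reach is not made up. A row lasts 1/12 s, in which the tool goes at most 41.7 mm and 7.16 degrees, less where a joint would pass 70% of its speed; a pose out of reach is approached as far as the arm can. A call is refused whole if a number of a shift passes 41.7 or a number of a turn 0.125, either way. A call with a gripper value outside its range is refused whole. The fingers move at their own pace and stop on an object; the grip force is fixed at half the most. Time passes only in rows, so rows that do not move let the fingers close. It gives the time, the measured TCP pose, the force, the opening and the grip force at its end, in the units of the state.
- sense(): the state, without advancing time (a new reading comes with each control period).
- capture(name): name is "scene" or "side" or "wrist"; returns a dict with "frame" (420x560x3 uint8, red, green, blue), "z_map" (420x560 float32, m along the optical axis (not along the pixel's ray), 0 where there is no reading), "fx", "fy", "cx", "cy" (pixels), "R" (3x3) and "t" (3): a world point X has camera coordinates R X + t; the wrist camera has in their place "T_tool_cam" (4x4, takes a point from camera to tool coordinates, whose origin is the TCP and whose axes are the flange's). Camera axes: x right, y down, z forward; pixel columns grow to the right and rows downward; lengths in m; the calibration is good to about 2 mm. A picture is of the moment at which its call begins: read the wrist's pose just before it.
- finish_job(): hands the job in; it is judged then, once.
Trained networks look in a picture, given as the dict that the camera call returned (one of the last four; its "shot" number tells which), for a name from the list of things; names that differ only in an ending like _2 or _b are one class to them, and where a whole thing is asked for, a point or a joint stands for the part that bears it (a point fixed in the world has none). Each returns a list of dicts, best first, with "p" (0 to 1); they miss things now and then, are a little off and sometimes report something else, mostly with a low value. They report only what shows in the picture. A call takes as long as a camera call. They do not tell look-alikes from the thing itself.
- search_frame(label, picture): "xy" ([column, row] in pixels, amid what is visible of it).
- masks_of(label, picture): "region" (420x560 bool, what is visible of it) and "xy" ([column, row] in pixels, amid what is visible of it).
The state is a dict: "time_s": time; "joints": joint angles; "joint_velocities": joint speeds; "effort": joint torques, N m; "tcp_pos": TCP position; "ee_rot": TCP orientation; "wrist_force": force on the tool from outside, world axes, zero at the start; "moment": the same for the moment, N m; "gripper_width": opening from 0.0 (shut) to 1.0 (fully open); "gripper_force": force on a finger pad.
Only numpy, scipy, OpenCV 4.12 (cv2) and the standard library are available. Lean on these libraries where they do the work, as an engineer would, in place of code of your own. Each camera call takes 0.05 s, during which the arm holds its last target. There are 200 camera calls.

TASK

The strap cutter is done for the day: lock its shaft. With the fingertips, push the black finger knob round until the disc's slot lines up with the steel locking bar, then push the bar by its red plate through the slot, fully home against its stop. Only push: do not lift the bar, and leave everything else on the bench as it stands.

Things in the scene. Friction and masses are not known exactly. Their poses are not given: they have to be found in the camera images.
- cutter: bench strap cutter, a green housing fixed to the bench. Origin on the bench under the disc's axis; x is the way the bar is pushed, z up. Flat top 55 mm above the bench, x -228 to 97, y -60 to 60 mm; low cutting head on its -y side out to y -116 mm. On top along x: guide walls 12 mm high (x -222 to -76), the bridge, the disc (x -45 to 45), two keeper cheeks 24 mm high (x 54 to 84)
- bridge (a point): centre of the top of the aluminium bridge over the bar, 79 mm above the bench, at (-63, 0, 79) mm in the cutter's frame; the bridge is 26 mm long in x and 41 mm wide. Its rear face (x = -76 mm) is the stop that the red plate meets when the bar is home
- keeper (a point): the point in the middle of the gap of the keeper, 8 mm above the housing's top, where the tip of the bar's nose stands when the bar is fully home (within about 1 mm); at (66, 0, 63) mm in the cutter's frame
- disc (a joint): turn of the slotted disc about its vertical axis, rad, counter-clockwise from above positive; the slot lines up with the bar at 0 and equally at pi (3.14). It starts between 0.55 and 2.59 and turns freely between -3.1 and 6.2; it stays where it is left (friction about 0.1 N m, 3 N at the knob)
- disc_top (a point): centre of the disc's top face, 82 mm above the bench; its x axis runs along the slot, z up. Aluminium disc 90 mm across, 26 mm thick, cut right across by a slot 24 mm wide (black floor, a yellow stripe along each side, mouths flared to 30 mm); the round nose of the bar lines the disc up over about the last 0.1 rad
- knob_top (a point): centre of the top of the black finger knob, an upright post 17 to 18 mm thick and 36 mm tall that stands on the disc 33 mm from its axis, on the disc's +y side, square to the slot; top 118 mm above the bench. Pushing it sideways round the axis turns the disc
- bar_plate (a point): centre of the rear face of the red upright push plate at the bar's rear end, 90 mm above the bench; x the way to push, z up. The plate is 8 mm thick, 40 mm wide, from 69 to 107 mm above the bench. Home lies 122 to 134 mm ahead of its start; this point is then at x = -84 mm in the cutter's frame, the plate against the bridge
- bar_nose (a point): tip of the bar's rounded nose, half-way up the bar, 63 mm above the bench and 150 mm ahead of the plate's rear face. The steel bar, 18 mm wide and 16 mm high, about 0.4 kg, lies loose on the housing's top in its guide with 1.5 to 2 mm play; sliding it takes a few newtons
- paint_jar: bystander: amber glass jar with black lid, 52 mm across, 75 mm tall, standing beside the cutter on its robot side; origin under its centre
- thread_spool: bystander: terracotta-coloured thread spool, 42 mm across, 55 mm tall, standing beside the cutter on its far side; origin under its centre
- steel_rule: bystander: steel rule 250 x 28 x 4 mm lying on the dark cutting board (8 mm thick) at the left; origin under its centre
- glue_brush: bystander: brush 180 mm long lying on the cutting board; origin under its centre, handle to its -x
- maul: bystander: wooden maul standing on its head, 72 mm across, 165 mm tall, at the right; origin under its centre
- awl: bystander: awl 150 mm long with wooden handle lying at the right; origin under its centre, handle to its -x
- tea_mug: bystander: blue mug, 76 mm across, 85 mm tall, at the right; origin under its centre
Not all that is in view belongs to the job. What is shaped like the part that bears bar_plate but blue or turquoise is not meant.

How it is judged (in metres and radians):
On the way, in this order (a step that is already met when the one before it is completed fails the run):
1. the disc's slot is turned into line with the bar (within 0.15 rad) before the bar has passed the middle of the disc (angle between the x axis of disc_top and the x axis of cutter, either way round below 0.15 rad and x of bar_nose in the frame of cutter below 0 m), for 0.1 s.
2. the bar is pushed through the slot, home in the keeper (x of bar_nose in the frame of keeper above -0.006 m), for 0.2 s.
At the end, for the whole second after the job is handed in: the disc's slot is in line with the bar (within 0.12 rad) and the bar lies flat through it, its nose within 6 mm of its home point along the bar (8 mm across, 6 mm in height) (angle between the x axis of disc_top and the x axis of cutter, either way round below 0.12 rad and x of bar_nose in the frame of keeper between -0.006 and 0.006 m and y of bar_nose in the frame of keeper between -0.008 and 0.008 m and z of bar_nose in the frame of keeper between -0.006 and 0.006 m and angle between bar_plate's own z axis and vertical below 0.08 rad); the robot touches nothing.
It fails at once if the bar is lifted or tipped out of its guide (10 mm up or 0.12 rad) (height (world z) of bar_nose above 0.073 m or height (world z) of bar_plate above 0.1 m or angle between bar_plate's own z axis and vertical above 0.12 rad).
It fails at once if a bystander is moved by more than 20 mm or lifted (distance of any of paint_jar, thread_spool, steel_rule, glue_brush, maul, awl, tea_mug from where it was at the start of the episode above 0.02 m).
It also fails if it takes over 42 s, if anything falls off the work surface, if the arm or the gripper's body presses on something with over 40 N, if the wrist force passes 120 N, or if a joint passes its speed limit or range.

## Working session

There is one attempt and no reset: what is moved stays moved. The work goes in short steps, Python scripts to look and compute and a tool call to move; the robot and the scene stay as the last step left them, time stands still between calls to the robot, and variables do not carry over. Pictures are saved under pics/ and viewed, at most 10 in all, crops included, and the job is handed in when it is done.

Besides the shell and the picture viewer there is one more tool, called after "Call:" as a command line: name --pt "numbers of a row" for each row, then --argument value for the rest. drive_tool: Moves the arm, as the interface text tells. Its arguments: {"type":"object","properties":{"rows":{"type":"array"}},"required":["rows"]}

```bash
mkdir -p pics; cat > h.py <<'E'
import numpy as np, cv2
from station import sense, capture, finish_job, search_frame, masks_of
def world(p,uv,z=None):
    u,v=uv
    d=np.array([(u-p['cx'])/p['fx'],(v-p['cy'])/p['fy'],1.0])
    R=np.array(p['R']);t=np.array(p['t'])
    if z is None:
        zz=p['z_map'][int(round(v)),int(round(u))]; return R.T@(d*zz-t)
    c=-R.T@t; w=R.T@d
    return c+w*(z-c[2])/w[2]
def cloud(p,m):
    v,u=np.nonzero(m&(p['z_map']>0)); z=p['z_map'][v,u]
    X=np.c_[(u-p['cx'])/p['fx']*z,(v-p['cy'])/p['fy']*z,z]
    return (X-np.array(p['t']))@np.array(p['R'])
E
python3 - <<'E'
from h import *
np.set_printoptions(precision=4,suppress=True)
for n in ('scene','side'):
    p=capture(n); cv2.imwrite(f'pics/{n}0.png',p['frame'][:,:,::-1])
    print(n,'cam',-np.array(p['R']).T@p['t'])
    for l in ('cutter','disc','knob_top','bar_plate','bar_nose','bridge','paint_jar','thread_spool'):
        for r in masks_of(l,p)[:3]:
            c=cloud(p,r['region']); print(l,round(r['p'],2),np.round(r['xy']),r['region'].sum(),np.median(c,0) if len(c) else '', np.percentile(c,[2,98],axis=0).round(3).tolist() if len(c) else '')
s=sense();print(s['time_s'],s['tcp_pos'])
E
```

```text
scene cam [ 1.515  -0.4289  1.222 ]
cutter 0.85 [272. 222.] 3240 [ 0.5826 -0.0081  0.0535] [[0.489, -0.173, 0.011], [0.656, 0.139, 0.084]]
disc 0.73 [282. 204.] 353 [0.5615 0.0404 0.0792] [[0.504, 0.011, 0.055], [0.587, 0.094, 0.119]]
disc 0.55 [400. 178.] 306 [0.5668 0.5326 0.0114] [[0.442, 0.512, 0.005], [0.665, 0.55, 0.019]]
disc 0.33 [130. 234.] 794 [ 0.4504 -0.4617  0.052 ] [[0.398, -0.5, -0.0], [0.477, -0.4, 0.087]]
knob_top 0.73 [281. 205.] 362 [0.5613 0.0391 0.0791] [[0.498, 0.009, 0.054], [0.587, 0.092, 0.12]]
bar_plate 0.89 [180. 207.] 259 [ 0.3596 -0.2732  0.0153] [[0.308, -0.329, 0.0], [0.43, -0.228, 0.051]]
bar_nose 0.86 [179. 207.] 236 [ 0.3667 -0.2796  0.0154] [[0.308, -0.33, 0.002], [0.431, -0.23, 0.051]]
bar_nose 0.81 [244. 215.] 228 [ 0.5457 -0.1022  0.0708] [[0.532, -0.155, 0.063], [0.564, -0.025, 0.108]]
bridge 0.64 [274. 224.] 3270 [ 0.5831 -0.0061  0.0536] [[0.49, -0.172, 0.01], [0.656, 0.139, 0.085]]
bridge 0.47 [128. 234.] 652 [ 0.4582 -0.4652  0.0516] [[0.4, -0.498, 0.009], [0.476, -0.43, 0.086]]
paint_jar 0.73 [227. 199.] 249 [ 0.4312 -0.1115  0.0523] [[0.39
[... 753 characters left out ...]
523, -0.158, 0.059], [0.559, -0.025, 0.108]]
bar_nose 0.87 [227. 329.] 913 [ 0.3491 -0.2746  0.0155] [[0.297, -0.332, -0.001], [0.423, -0.223, 0.052]]
bar_nose 0.83 [295. 251.] 393 [ 0.5397 -0.1532  0.0724] [[0.525, -0.158, 0.06], [0.559, -0.025, 0.107]]
bar_nose 0.73 [217. 212.] 450 [0.3493 0.1506 0.015 ] [[0.269, 0.112, -0.001], [0.405, 0.194, 0.052]]
bridge 0.56 [294. 232.] 4440 [ 0.5408 -0.0259  0.0545] [[0.477, -0.175, 0.016], [0.644, 0.135, 0.084]]
paint_jar 0.96 [245. 265.] 553 [ 0.4095 -0.1245  0.0516] [[0.388, -0.133, 0.008], [0.432, -0.091, 0.077]]
thread_spool 0.74 [336. 254.] 312 [ 0.6516 -0.1191  0.0383] [[0.636, -0.127, 0.001], [0.674, -0.092, 0.057]]
0.9 [0.625  0.     0.2416]
```

```bash
python3 - <<'E'
import cv2
a=cv2.imread('pics/side0.png')[170:350,180:420]
b=cv2.imread('pics/scene0.png')[150:300,160:400]
cv2.imwrite('pics/crop_side.png',cv2.resize(a,None,fx=3.3,fy=3.3,interpolation=cv2.INTER_CUBIC))
E
```

```text
(no output)
```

View pics/scene0.png

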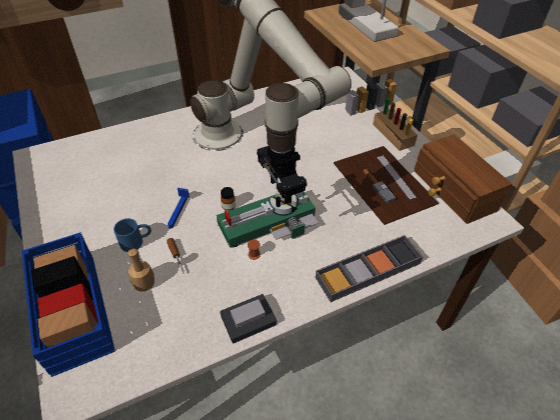

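View pics/crop_side.png

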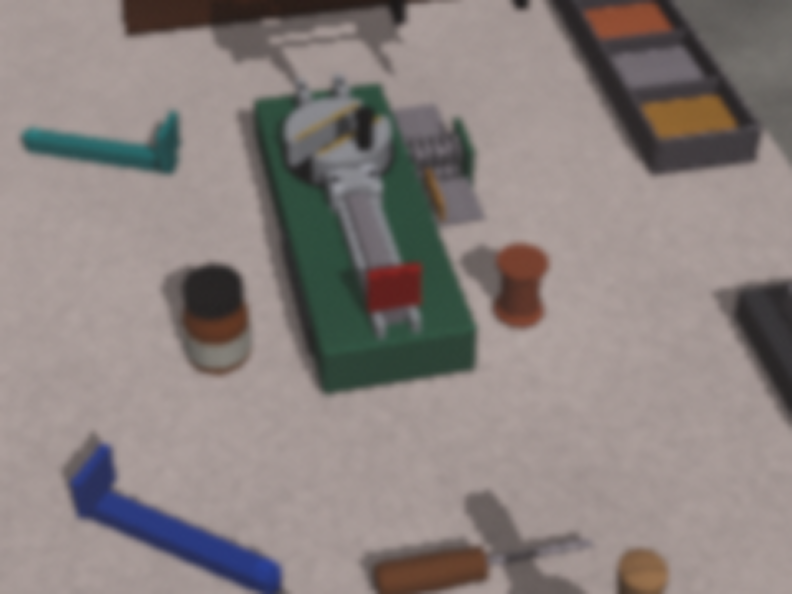

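The scene shows the cutter at about (270,220). Three things could be taken for the bar plate: the red plate on the cutter at side pixel (299,257), the blue look-alike at (208,315) and the turquoise one at (230,210). I choose the red one on the cutter, which the crop confirms. Next I measure the frame.

```bash
cat > m.py <<'E'
from h import *
np.set_printoptions(precision=4,suppress=True)
def wristcal(p,s):
    T=np.array(p['T_tool_cam']);Rw=np.array(s['ee_rot'])@T[:3,:3];tw=np.array(s['tcp_pos'])+np.array(s['ee_rot'])@T[:3,3]
    p['R']=Rw.T;p['t']=-Rw.T@tw;return p
def measure(p):
    hsv=cv2.cvtColor(p['frame'],cv2.COLOR_RGB2HSV);P=np.zeros(p['frame'].shape[:2]+(3,));ok=p['z_map']>0
    P[ok]=cloud(p,ok)
    H,S,V=[hsv[...,i].astype(int) for i in range(3)]
    box=ok&(P[...,0]>.4)&(P[...,0]<.7)&(P[...,1]>-.25)&(P[...,1]<.2)
    g=box&(H>50)&(H<90)&(S>70)&(abs(P[...,2]-.055)<.006)
    r=box&((H<6)|(H>172))&(S>140)&(P[...,2]>.066)
    k=box&(P[...,2]>.098)&(V<70)&(P[...,2]<.125)
    y=box&(H>15)&(H<35)&(S>60)&(abs(P[...,2]-.081)<.006)
    return P,dict(green=g,red=r,knob=k,yellow=y)
if __name__=='__main__':
    for n in ('side','scene','wrist'):
        s=sense();p=capture(n)
        if n=='wrist': p=wristcal(p,s);cv2.imwrite('pics/w0.png',p['frame'][:,:,::-1])
        P,m=measure(p);print(n)
        for k,v in m.items():
            c=P[v]
            if len(c)<5: print(k,len(c));continue
            print(k,len(c),np.median(c,0),c.mean(0),c.min(0),c.max(0))
            if k=='green':
                b=cv2.minAreaRect((c[:,:2]*1000).astype(np.float32));print(b)
E
python3 m.py
```

```text
side
green 1648 [ 0.5128 -0.0766  0.0547] [ 0.531  -0.0674  0.0546] [ 0.4773 -0.1789  0.049 ] [0.5957 0.1424 0.0596]
((537.2343139648438, -18.215423583984375), (117.0424575805664, 319.7968444824219), 0.9942278265953064)
red 174 [ 0.5396 -0.1551  0.0921] [ 0.5398 -0.155   0.0921] [ 0.5218 -0.1591  0.0721] [ 0.5577 -0.1492  0.109 ]
knob 47 [0.5543 0.0205 0.1142] [0.5543 0.0216 0.1116] [0.5475 0.0141 0.0988] [0.5628 0.0325 0.1204]
yellow 37 [0.5362 0.0578 0.082 ] [0.5336 0.0563 0.0821] [0.505  0.0257 0.0794] [0.5571 0.0824 0.0855]
scene
green 1226 [ 0.5766 -0.0519  0.0542] [ 0.5647 -0.0392  0.0542] [ 0.4815 -0.1738  0.049 ] [0.6604 0.1484 0.061 ]
((567.5023193359375, -14.82440185546875), (328.24859619140625, 174.0894317626953), 85.64051055908203)
red 58 [ 0.5544 -0.1534  0.0989] [ 0.5653 -0.1325  0.1278] [ 0.5265 -0.1561  0.0704] [0.6815 0.0127 0.3958]
knob 30 [0.5619 0.0232 0.1153] [0.5614 0.0238 0.1132] [0.548  0.0167 0.0994] [0.5687 0.0322 0.1214]
yellow 26 [0.5544 0.0508 0.0814] [0.5437 0.0509 0.0814] [0.5025 0.0257 0.0787] [0.5777 0.0818 0.0855]
wrist
green 17061 [ 0.5658 -0.0784  0.0557] [ 0.5485 -0.0693  0.0557] [ 0.4811 -0.1747  0.0492] [0.6527 0.1479 0.0607]
((567.36962890625, -13.249481201171875), (171.63673400878906, 321.8695068359375), 0.5037819147109985)
red 1367 [ 0.5505 -0.1489  0.1073] [ 0.5669 -0.118   0.1554] [ 0.4216 -0.1567  0.0691] [0.6758 0.0087 0.3438]
knob 532 [0.5557 0.0189 0.1171] [ 0.5532 -0.0292  0.1116] [ 0.5224 -0.1518  0.098 ] [0.5646 0.0325 0.1204]
yellow 359 [0.5345 0.0498 0.0832] [0.5346 0.0428 0.0829] [ 0.4129 -0.1557  0.0754] [0.5758 0.0835 0.0849]
```

View pics/w0.png

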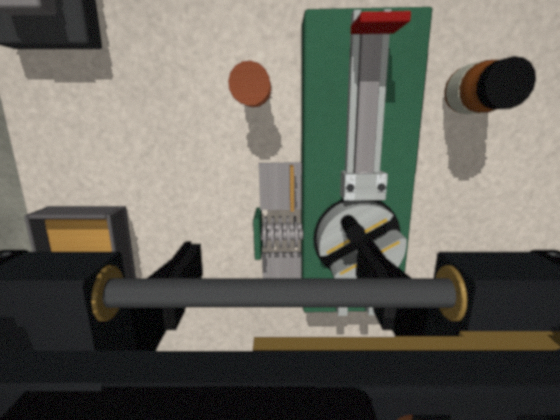

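The wrist view shows the disc centre near (358,245), the knob top near (350,222), the slot running diagonally, the red plate at (382,22), the jar at (490,85) and the spool at (250,83).

```bash
python3 - <<'E'
from m import *
s=sense();p=wristcal(capture('wrist'),s);P,m=measure(p)
hsv=cv2.cvtColor(p['frame'],cv2.COLOR_RGB2HSV)
g=m['green'];c=P[g]
L=[];Rr=[]
for y in np.arange(-.165,.13,.01):
    q=c[abs(c[:,1]-y)<.003]
    if len(q)>20: L.append((y,q[:,0].min()));Rr.append((y,np.percentile(q[q[:,0]<.62][:,0],99.5)))
L=np.array(L);Rr=np.array(Rr)
print(L[::3,1],Rr[::3,1]);print(np.polyfit(*L.T,1),np.polyfit(*Rr.T,1))
print('ends',[np.percentile(c[:,1],q) for q in (.05,99.95)])
x,y,z=P[...,0],P[...,1],P[...,2]
d=(abs(z-.082)<.004)&(x>.47)&(x<.61)&(y>-.01)&(y<.12)&(p['z_map']>0)
dd=P[d];print('disc',len(dd),cv2.minEnclosingCircle((dd[:,:2]*1000).astype(np.float32)),dd.min(0),dd.max(0))
k=(abs(z-.118)<.004)&(x>.5)&(x<.61)&(y>-.01)&(y<.1)&(hsv[...,2]<80)
kk=P[k];print('knob',len(kk),cv2.minEnclosingCircle((kk[:,:2]*1000).astype(np.float32)),kk.mean(0),kk.min(0),kk.max(0))
Y=m['yellow']&(x>.48)&(x<.6)&(y>0)&(y<.11)
n,lab,st,ce=cv2.connectedComponentsWithStats(Y.astype(np.uint8))
for i in range(1,n):
    q=P[lab==i]
    if len(q)>15: print('yel',len(q),q.mean(0),cv2.fitLine(q[:,:2].astype(np.float32),cv2.DIST_HUBER,0,.01,.01).ravel())
r=m['red']&(y<-.13)&(x>.5)&(x<.6);q=P[r];t=q[q[:,2]>.104];print('red',q.min(0),q.max(0),t.mean(0),t.min(0),t.max(0))
for l in ('paint_jar','thread_spool'):
    for o in masks_of(l,p)[:1]:
        q=P[o['region']];print(l,o['p'],q.min(0),q.max(0))
E
```

```text
[0.4842 0.4836 0.483  0.4831 0.4826 0.482  0.4818 0.4819 0.4818] [0.6016 0.6017 0.6012 0.6006 0.6    0.5994 0.5988 0.5977 0.5984]
[0.0864 0.4918] [-0.0182  0.5991]
ends [np.float64(-0.17429495700839945), np.float64(0.1465701278806056)]
disc 2818 ((541.29541015625, 40.27101135253906), 54.06106948852539) [ 0.4937 -0.01    0.078 ] [0.5835 0.0892 0.0858]
knob 295 ((556.084716796875, 24.1734619140625), 8.85764217376709) [0.5565 0.0237 0.1185] [0.5478 0.0153 0.1142] [0.5647 0.0326 0.1203]
yel 103 [0.5269 0.0285 0.083 ] [0.8324 0.5542 0.5283 0.0293]
yel 96 [0.5644 0.0517 0.0832] [0.8588 0.5123 0.5616 0.0501]
yel 78 [0.5098 0.0515 0.0831] [0.8544 0.5195 0.5098 0.0515]
yel 68 [0.5522 0.0777 0.083 ] [0.8043 0.5942 0.5507 0.0763]
red [ 0.5224 -0.1567  0.0756] [ 0.5621 -0.1481  0.1099] [ 0.5427 -0.152   0.1073] [ 0.5224 -0.1567  0.1041] [ 0.562  -0.1481  0.1099]
paint_jar 0.59 [ 0.     -0.1435 -0.0013] [0.4396 0.     0.078 ]
thread_spool 0.73 [ 0.     -0.1383 -0.0009] [0.6754 0.     0.0583]
```

Measured in world coordinates:
- Disc centre is about (0.539, 0.051).
- Knob is at (0.556, 0.024).
- Disc angle is about 2.12 rad, so the nearest alignment is pi. I push the knob in +y until its y is about 0.0515.

The bar moves along +y. I close the fingers and go behind the knob.

Call:
drive_tool --pt "0 -20 -10 0 0 0 0" --pt "0 -20 -10 0 0 0 0" --pt "0 -20 0 0 0 0 0" --pt "0 0 0 0 0 0 0" --pt "0 0 0 0 0 0 0"

```text
time_s: 1.62
tcp_pos: [0.5646, -0.0201, 0.2423]
ee_rot: [[0.0, -1.0, 0.001], [-1.0, -0.0, 0.0], [-0.0, -0.001, -1.0]]
wrist_force: [0.3, 0.6, 1.2]
gripper_width: 0.707
gripper_force: 0.0
```

Call:
drive_tool --pt "0 0 0 -30 0 0 0" --pt "0 0 0 -30 0 0 0" --pt "0 0 0 -30 0 0 0" --pt "0 0 0 -20 0 0 0" --pt "0 0 0 -18 0 0 0"

```text
time_s: 2.03
tcp_pos: [0.5653, -0.0199, 0.1115]
ee_rot: [[0.0, -1.0, -0.002], [-1.0, -0.0, -0.0], [0.0, 0.002, -1.0]]
wrist_force: [-0.2, -0.8, 0.4]
gripper_width: 0.325
gripper_force: 0.0
```

```bash
python3 - <<'E'
from m import *
s=sense();print(s['time_s'],s['tcp_pos'],s['ee_rot'],s['wrist_force'],s['gripper_width'])
cv2.imwrite('pics/w1.png',cv2.resize(capture('wrist')['frame'][:,:,::-1],None,fx=1.2,fy=1.2))
E
```

```text
2.0333 [ 0.5653 -0.0199  0.1115] [[ 0.0002 -1.     -0.0016]
 [-1.     -0.0002 -0.0004]
 [ 0.0004  0.0016 -1.    ]] [-0.1836 -0.8063  0.3507] 0.3246200285131707
```

View pics/w1.png

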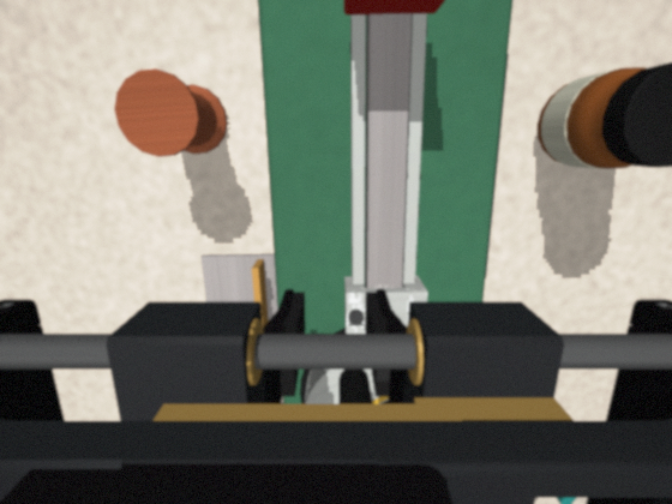

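The fingers stand behind the knob, above the bridge at about (385,300), and are still closing. I let them close, then push.

Call:
drive_tool --pt "0 0 0 0 0 0 0" --pt "0 0 0 0 0 0 0" --pt "0 0 0 0 0 0 0" --pt "0 0 0 0 0 0 0" --pt "0 0 10 0 0 0 0"

```text
time_s: 2.5
tcp_pos: [0.5656, -0.0105, 0.1148]
ee_rot: [[-0.002, -1.0, 0.002], [-1.0, 0.002, 0.0], [-0.0, -0.002, -1.0]]
wrist_force: [-0.2, -0.1, 0.7]
gripper_width: 0.016
gripper_force: 0.0
```

Call:
drive_tool --pt "0 0 8 0 0 0 0" --pt "0 0 8 0 0 0 0" --pt "0 0 6 0 0 0 0" --pt "0 0 6 0 0 0 0" --pt "0 0 6 0 0 0 0"

```text
time_s: 2.92
tcp_pos: [0.5774, 0.0177, 0.1154]
ee_rot: [[0.004, -1.0, 0.026], [-1.0, -0.005, -0.009], [0.009, -0.026, -1.0]]
wrist_force: [44.0, -42.7, -30.1]
gripper_width: 0.004
gripper_force: 27.9
```

Call:
drive_tool --pt "0 0 4 0 0 0 0" --pt "0 0 2 0 0 0 0" --pt "0 0 0 0 0 0 0"

```text
time_s: 3.17
tcp_pos: [0.5828, 0.03, 0.117]
ee_rot: [[0.003, -0.999, 0.039], [-1.0, -0.003, 0.002], [-0.002, -0.039, -0.999]]
wrist_force: [34.1, -14.5, -13.8]
gripper_width: 0.001
gripper_force: 16.6
```

```bash
cat > chk.py <<'E'
from m import *
s=sense();print(s['time_s'],s['tcp_pos'],s['wrist_force'])
for n in ('side','scene'):
    p=capture(n);P,m=measure(p);x,y=P[...,0],P[...,1]
    Y=m['yellow']&(x>.48)&(x<.6)&(y>0)&(y<.11)
    q=P[Y]; 
    if len(q)>5: print(n,len(q),q.mean(0),cv2.fitLine(q[:,:2].astype(np.float32),cv2.DIST_HUBER,0,.01,.01).ravel())
    n1,lab,st,ce=cv2.connectedComponentsWithStats(Y.astype(np.uint8),connectivity=8)
    for i in range(1,n1):
        q=P[lab==i]
        if len(q)>6: print('yel',len(q),q.mean(0),cv2.fitLine(q[:,:2].astype(np.float32),cv2.DIST_HUBER,0,.01,.01).ravel())
    q=P[m['red']&(y<0)&(P[...,2]<.11)]
    if len(q): print('red',len(q),np.median(q,0),q.min(0),q.max(0))
    f=p['frame'][190:280,240:340] if n=='side' else p['frame'][170:250,220:330]
    cv2.imwrite(f'pics/c_{n}_{s["time_s"]:.2f}.png',cv2.resize(f[:,:,::-1],None,fx=6,fy=6,interpolation=cv2.INTER_CUBIC))
E
python3 chk.py; ls pics
```

```text
3.1667 [0.5828 0.03   0.117 ] [ 34.114  -14.5041 -13.7665]
side 43 [0.5367 0.0484 0.0823] [0.6371 0.7707 0.5372 0.0477]
yel 22 [0.5227 0.0478 0.0822] [0.1604 0.9871 0.522  0.0459]
yel 21 [0.5514 0.049  0.0824] [0.1831 0.9831 0.5499 0.0433]
red 174 [ 0.5395 -0.1552  0.0921] [ 0.5219 -0.1597  0.0723] [ 0.5579 -0.1486  0.1099]
scene 6 [0.5327 0.027  0.0815] [ 0.9993 -0.0375  0.5327  0.027 ]
red 48 [ 0.5491 -0.1536  0.0947] [ 0.5266 -0.1552  0.0675] [ 0.5649 -0.1481  0.1097]
c_scene_3.17.png
c_side_3.17.png
crop_side.png
scene0.png
side0.png
w0.png
w1.png
```

The fingertip slid toward +x off the knob, and the slot is now about 10° short. I back off to look.

Call:
drive_tool --pt "0 4 -10 0 0 0 0" --pt "0 0 -15 0 0 0 0" --pt "0 0 -15 0 0 0 0" --pt "0 0 0 0 0 0 0"

```text
time_s: 3.6
tcp_pos: [0.5681, -0.0114, 0.1134]
ee_rot: [[-0.001, -1.0, -0.002], [-1.0, 0.001, -0.0], [0.0, 0.002, -1.0]]
wrist_force: [0.2, 0.7, 0.1]
gripper_width: 0.004
gripper_force: 0.0
```

```bash
python3 chk.py; ls pics|tail -3; python3 - <<'E'
from m import *
import glob
a=cv2.imread(sorted(glob.glob('pics/c_side_*'))[-1]);cv2.imwrite('pics/v1.png',a)
p=capture('side');P,m=measure(p);x,y,z=P[...,0],P[...,1],P[...,2]
k=m['knob']&(x<.62)&(y>.025);q=P[k];print('knob',len(q),np.median(q,0),q.min(0),q.max(0))
E
```

```text
3.6 [ 0.5681 -0.0114  0.1134] [0.1772 0.6793 0.1253]
side 47 [0.5356 0.0519 0.0816] [0.5985 0.8011 0.5333 0.0437]
yel 21 [0.5514 0.0547 0.0814] [0.0859 0.9963 0.5512 0.0545]
yel 26 [0.5228 0.0496 0.0818] [0.0746 0.9972 0.5225 0.0489]
red 174 [ 0.5396 -0.1551  0.0924] [ 0.5218 -0.1592  0.0715] [ 0.5577 -0.1497  0.1092]
red 48 [ 0.5497 -0.1537  0.0942] [ 0.5276 -0.1555  0.0671] [ 0.5673 -0.1475  0.1099]
side0.png
w0.png
w1.png
  return _methods._mean(a, axis=axis, dtype=dtype,
  ret = um.true_divide(
Traceback (most recent call last):
ValueError: zero-size array to reduction operation minimum which has no identity
```

View pics/v1.png

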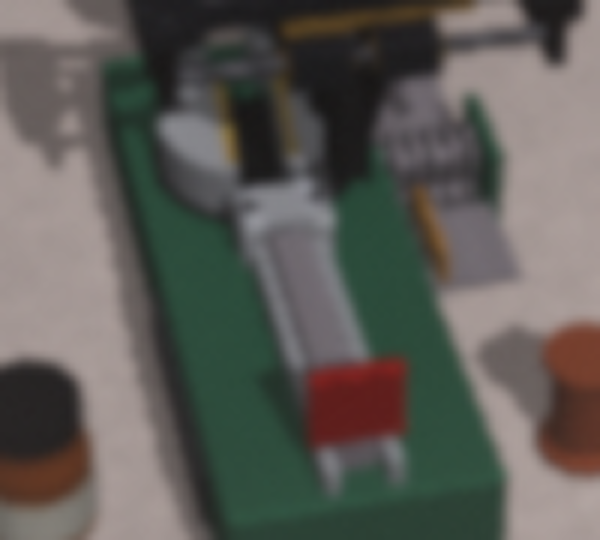

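The crop shows the slot nearly in line with the bar. The stripes at (230,130) and (290,120) are about 5° short. One more small push, centred on the knob.

Call:
drive_tool --pt "0 4 15 0 0 0 0" --pt "0 0 15 0 0 0 0" --pt "0 0 6 0 0 0 0" --pt "0 0 5 0 0 0 0" --pt "0 0 2 0 0 0 0"

```text
time_s: 4.17
tcp_pos: [0.5731, 0.0336, 0.1137]
ee_rot: [[0.002, -1.0, -0.0], [-1.0, -0.002, -0.001], [0.001, 0.0, -1.0]]
wrist_force: [1.5, -4.4, -0.9]
gripper_width: 0.003
gripper_force: 1.7
```

Call:
drive_tool --pt "0 0 0 0 0 0 0" --pt "0 0 -15 0 0 0 0" --pt "0 0 -25 20 0 0 0" --pt "0 0 -25 20 0 0 0" --pt "0 0 0 0 0 0 0"

```text
time_s: 4.58
tcp_pos: [0.5749, -0.0347, 0.1574]
ee_rot: [[-0.003, -1.0, 0.007], [-1.0, 0.003, 0.0], [-0.0, -0.007, -1.0]]
wrist_force: [1.1, -0.4, 0.6]
gripper_width: 0.008
gripper_force: 0.0
```

```bash
python3 chk.py 2>/dev/null
```

```text
4.5833 [ 0.5749 -0.0347  0.1574] [ 1.0676 -0.4335  0.6372]
side 53 [0.5362 0.0511 0.0818] [0.4967 0.8679 0.5367 0.0486]
yel 28 [0.5231 0.0496 0.0826] [ 0.0023 -1.      0.5231  0.0496]
yel 25 [0.5509 0.0527 0.0809] [0.0043 1.     0.5507 0.0577]
red 170 [ 0.5396 -0.1554  0.0927] [ 0.5219 -0.1596  0.0728] [ 0.5581 -0.1474  0.11  ]
scene 7 [0.5432 0.0827 0.0829] [ 0.9992 -0.0403  0.5432  0.0827]
red 48 [ 0.5501 -0.1537  0.0961] [ 0.5285 -0.1556  0.0677] [ 0.5672 -0.1482  0.1083]
```

The slot is aligned to within about 1°. Now I go over and behind the red plate.

Call:
drive_tool --pt "0 -8 -40 0 0 0 0" --pt "0 -8 -40 0 0 0 0" --pt "0 -8 -40 0 0 0 0" --pt "0 -7 -40 0 0 0 0" --pt "0 0 -5 0 0 0 0"

```text
time_s: 5.1
tcp_pos: [0.5399, -0.2006, 0.1522]
ee_rot: [[-0.005, -1.0, -0.003], [-1.0, 0.005, 0.0], [-0.0, 0.003, -1.0]]
wrist_force: [0.9, 0.3, 0.6]
gripper_width: 0.006
gripper_force: 0.0
```

Call:
drive_tool --pt "0 0 0 -25 0 0 0" --pt "0 0 0 -25 0 0 0" --pt "0 0 0 -8 0 0 0" --pt "0 0 0 0 0 0 0"

```text
time_s: 5.43
tcp_pos: [0.5399, -0.196, 0.0924]
ee_rot: [[0.0, -1.0, -0.007], [-1.0, -0.0, 0.001], [-0.001, 0.007, -1.0]]
wrist_force: [-0.4, 0.5, 0.4]
gripper_width: 0.008
gripper_force: 0.0
```

```bash
python3 -c "
from h import *
s=sense();print(s['tcp_pos'],s['wrist_force'])
cv2.imwrite('pics/v2.png',cv2.resize(capture('side')['frame'][180:300,220:380,::-1],None,fx=4.5,fy=4.5))"
```

```text
[ 0.53991341 -0.19600788  0.09238278] [-0.4359273   0.4597219   0.35410623]
```

View pics/v2.png

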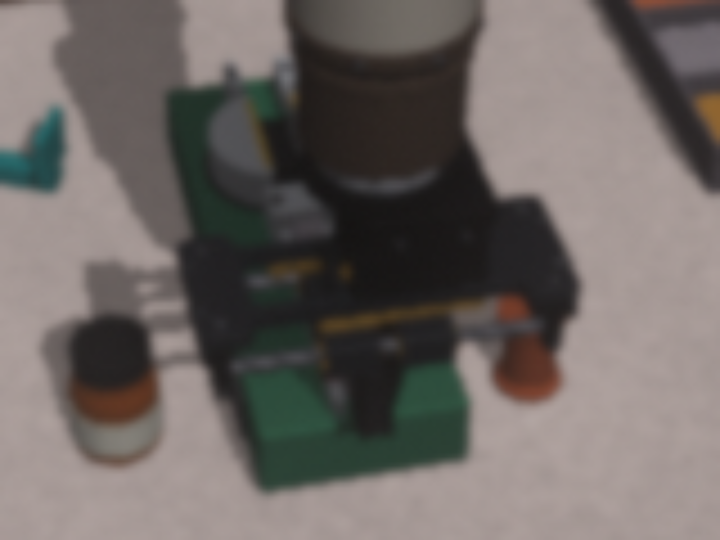

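The fingers are at (375,400), behind the plate and clear of jar and spool. Now I push.

Call:
drive_tool --pt "0 1 10 2 0 0 0" --pt "0 0 10 0 0 0 0" --pt "0 0 6 0 0 0 0" --pt "0 0 4 0 0 0 0" --pt "0 0 4 0 0 0 0"

```text
time_s: 5.9
tcp_pos: [0.5438, -0.1626, 0.099]
ee_rot: [[0.002, -1.0, 0.002], [-1.0, -0.002, -0.001], [0.001, -0.002, -1.0]]
wrist_force: [-0.3, -3.6, 3.1]
gripper_width: 0.003
gripper_force: 2.0
```

Call:
drive_tool --pt "0 0 5 0 0 0 0" --pt "0 0 5 0 0 0 0" --pt "0 0 5 0 0 0 0" --pt "0 0 5 0 0 0 0" --pt "0 0 5 0 0 0 0"

```text
time_s: 6.32
tcp_pos: [0.5429, -0.1377, 0.0976]
ee_rot: [[-0.0, -1.0, 0.0], [-1.0, 0.0, -0.0], [0.0, -0.0, -1.0]]
wrist_force: [-0.3, -3.2, 2.5]
gripper_width: 0.003
gripper_force: 1.8
```

```bash
python3 chk.py 2>/dev/null
```

```text
6.3167 [ 0.5429 -0.1377  0.0976] [-0.2536 -3.2151  2.4759]
side 44 [0.5354 0.0489 0.0816] [ 0.7223 -0.6916  0.5354  0.0489]
yel 25 [0.523  0.0525 0.082 ] [ 0.0222 -0.9998  0.5228  0.055 ]
yel 19 [0.5516 0.0443 0.0811] [ 0.0384 -0.9993  0.5516  0.042 ]
red 35 [ 0.524  -0.1249  0.0878] [ 0.5207 -0.1286  0.0724] [ 0.531  -0.1219  0.1073]
scene 37 [0.5356 0.0519 0.0823] [ 0.2393 -0.9709  0.5303  0.0513]
yel 25 [0.5264 0.053  0.0826] [ 0.0508 -0.9987  0.5264  0.053 ]
```

Smooth, at 3 N with the nose in the slot. I continue.

Call:
drive_tool --pt "0 0 5 0 0 0 0" --pt "0 0 5 0 0 0 0" --pt "0 0 5 0 0 0 0" --pt "0 0 5 0 0 0 0" --pt "0 -1 5 0 0 0 0"

```text
time_s: 6.83
tcp_pos: [0.5418, -0.1123, 0.0971]
ee_rot: [[-0.0, -1.0, -0.001], [-1.0, 0.0, 0.0], [-0.0, 0.001, -1.0]]
wrist_force: [0.2, -1.6, -0.5]
gripper_width: -0.001
gripper_force: 0.8
```

Call:
drive_tool --pt "0 0 6 0 0 0 0" --pt "0 0 6 0 0 0 0" --pt "0 0 6 0 0 0 0" --pt "0 0 6 0 0 0 0" --pt "0 0 6 0 0 0 0"

```text
time_s: 7.25
tcp_pos: [0.5419, -0.0823, 0.0975]
ee_rot: [[0.0, -1.0, -0.0], [-1.0, -0.0, 0.0], [-0.0, 0.0, -1.0]]
wrist_force: [0.2, -1.5, -1.5]
gripper_width: 0.01
gripper_force: 0.7
```

Call:
drive_tool --pt "0 0 6 0 0 0 0" --pt "0 0 6 0 0 0 0" --pt "0 0 6 0 0 0 0" --pt "0 0 5 0 0 0 0" --pt "0 0 5 0 0 0 0"

```text
time_s: 7.67
tcp_pos: [0.542, -0.0544, 0.0976]
ee_rot: [[0.0, -1.0, -0.0], [-1.0, -0.0, -0.0], [0.0, 0.0, -1.0]]
wrist_force: [-0.5, -2.7, -0.3]
gripper_width: 0.005
gripper_force: 0.7
```

Call:
drive_tool --pt "0 0 3 0 0 0 0" --pt "0 0 3 0 0 0 0" --pt "0 0 2 0 0 0 0" --pt "0 0 2 0 0 0 0"

```text
time_s: 8.0
tcp_pos: [0.542, -0.0449, 0.0976]
ee_rot: [[-0.0, -1.0, -0.0], [-1.0, 0.0, -0.0], [0.0, 0.0, -1.0]]
wrist_force: [-0.3, -1.4, -1.7]
gripper_width: 0.005
gripper_force: 0.8
```

Call:
drive_tool --pt "0 0 1 0 0 0 0" --pt "0 0 1 0 0 0 0"

```text
time_s: 8.17
tcp_pos: [0.542, -0.0432, 0.0976]
ee_rot: [[0.0, -1.0, -0.0], [-1.0, -0.0, -0.0], [0.0, 0.0, -1.0]]
wrist_force: [1.1, -6.0, -1.0]
gripper_width: 0.005
gripper_force: 3.2
```

Call:
drive_tool --pt "0 0 1 0 0 0 0" --pt "0 0 1 0 0 0 0" --pt "0 0 0 0 0 0 0"

```text
time_s: 8.42
tcp_pos: [0.5419, -0.043, 0.0977]
ee_rot: [[0.0, -1.0, -0.001], [-1.0, -0.0, -0.003], [0.003, 0.001, -1.0]]
wrist_force: [1.8, -10.9, -2.6]
gripper_width: 0.009
gripper_force: 5.2
```

It stopped firm at the expected position (y = -0.043), with the force rising to 11 N. I back off and check.

Call:
drive_tool --pt "0 0 -6 0 0 0 0" --pt "0 0 -30 0 0 0 0" --pt "0 0 -40 40 0 0 0" --pt "0 0 -40 40 0 0 0" --pt "0 0 0 0 0 0 0"

```text
time_s: 8.83
tcp_pos: [0.5458, -0.1397, 0.1626]
ee_rot: [[-0.003, -1.0, 0.012], [-1.0, 0.003, -0.002], [0.002, -0.012, -1.0]]
wrist_force: [0.8, 0.8, 0.1]
gripper_width: 0.004
gripper_force: 0.0
```

Call:
drive_tool --pt "0 0 -40 40 0 0 0" --pt "0 -20 -40 40 0 0 0" --pt "0 -20 -30 20 0 0 0" --pt "0 0 0 0 0 0 0" --pt "0 0 0 0 0 0 0"

```text
time_s: 9.25
tcp_pos: [0.5081, -0.2242, 0.2354]
ee_rot: [[-0.003, -1.0, 0.005], [-1.0, 0.003, 0.0], [-0.0, -0.005, -1.0]]
wrist_force: [0.6, 0.7, -0.2]
gripper_width: 0.008
gripper_force: 0.0
```

```bash
python3 chk.py 2>/dev/null; python3 -c "
from h import *
cv2.imwrite('pics/v3.png',cv2.resize(capture('scene')['frame'][160:270,200:340,::-1],None,fx=5,fy=5))"
```

```text
9.25 [ 0.5081 -0.2242  0.2354] [ 0.62    0.7067 -0.2049]
red 30 [ 0.5266 -0.03    0.0828] [ 0.5209 -0.0335  0.0719] [ 0.5324 -0.028   0.096 ]
scene 34 [0.5358 0.0524 0.0807] [ 0.2011 -0.9796  0.5291  0.0561]
yel 8 [0.5251 0.0747 0.0812] [0.2842 0.9588 0.5251 0.0747]
yel 13 [0.525  0.0415 0.0809] [0.0313 0.9995 0.5252 0.041 ]
yel 8 [0.5527 0.0446 0.0794] [ 0.0653 -0.9979  0.5527  0.0446]
red 49 [ 0.5454 -0.0291  0.0951] [ 0.5236 -0.0307  0.0684] [ 0.565  -0.0223  0.1095]
```

View pics/v3.png

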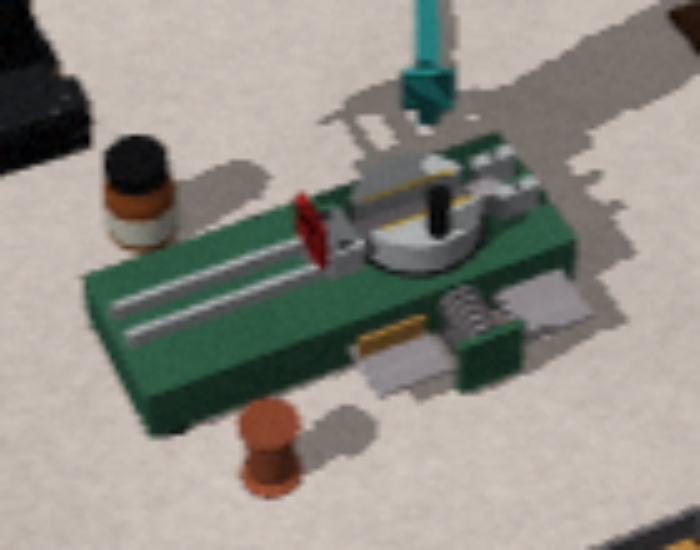

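The red plate at (312,230) sits against the bridge, the bar runs through the slot into the keeper at (505,180), and the bystanders have not moved.

```bash
python3 -c "
from h import *
print(finish_job())"
```

```text
the job is handed in; nothing more can be done
None
```

The shaft is locked and the job handed in at about 9.4 s: the bar is through the aligned slot with its red plate against the bridge, and the jar and spool beside the cutter have not moved; the judge's verdict was not shown.

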